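# Grease the bearing in the ball-head vice

### The arm

A 7-joint arm with a two-finger parallel gripper is mounted at the origin on the work surface. World frame = base frame: x ahead of the robot, y to its left, z up, the work surface at z = 0. Lengths are in mm, angles in rad, forces in N, time in s.
With the tool pointing down it reaches from about 400 to 875 mm from the base axis. Payload 4.4 kg.
Tool frame: the origin (TCP) lies midway between the tips of the shut fingers; the grasp point (between the pads) lies ctrl.grip_depth behind it (ctrl.grip_depth is the distance from the TCP to the grasp point, in mm); y points along the fingers, x is the direction in which the jaws open and shut, and the axes are right-handed (so a half turn about y gives the same grasp; the last joint's range is limited). The gripper opens to 85 mm and grips with 20 to 120 N. Pads are 22 mm wide; open, the fingers measure 114 mm over their backs; the gripper's body (76 mm by 85 mm) begins 54 mm behind the grasp point. The pads swing forward as they close: fully open they stand 13 mm farther back than shut.
Start: joints at [1.104, 0.628, 0.038, 1.517, -0.027, 0.996, -0.02], TCP at [253.629, -598.49, 231.313] pointing down, gripper open.
Joint ranges: [-3.06, 3.06], [-0.37, 2.12], [-1.25, 1.32], [0.18, 2.47], [-1.1, 4.24], [0.23, 1.98], [-2.94, 2.94]. Speed limits (rad/s): [2.57, 2.57, 3.14, 3.14, 3.14, 3.14, 3.14].

### API

Orientations are given as [roll, pitch, yaw] about the fixed x, y, z axes, in that order (R = Rz(yaw) Ry(pitch) Rx(roll)).
In Python, from cell import ctrl gives the robot as it stands. The module is installed in compiled form; this text tells all that it offers.
- The arm moves only by the tool play_rows, never from a script. Its argument "rows" is a list of rows, each a list of 3 entries, a list of its own where there are three numbers: the opening, from 0 (shut) to 1 (fully open), then the shift along the tool's x, y, z in cm, then the turn, a rotation vector about the tool's x, y, z in degrees. A call has exactly 8 rows; each row shifts and turns the commanded pose from where the row before left it, along the tool's axes as they then stand; what a row does not reach is not made up. A row lasts 1/10 s, in which the tool goes at most 50 mm and 8.59 degrees, less where a joint would pass 70% of its speed; a pose out of reach is approached as far as the arm can. A call with a gripper value outside its range is refused whole. The fingers move at their own pace and stop on an object; the grip force is fixed at half the most. Time passes only in rows, so rows that do not move let the fingers close, or fill a call up. It gives the time, the measured TCP pose, the force and the opening at its end, in the units of the state.
- ctrl.read_state(): the state, without advancing time (a new reading comes with each control period).
- ctrl.get_image(name): name is "scene" or "top" or "wrist"; returns a dict with "img" (384x512x3 uint8, red, green, blue), "fx", "fy", "cx", "cy" (pixels), "k1" (the pictures are not rectified: a ray, as slopes to the right and down, at radius r is drawn at 1 + k1 r^2 times it, then the intrinsics apply), "extrinsics" (4x4, takes a point from camera to world coordinates). Camera axes: x right, y up, looking along -z (the intrinsics and any distortion apply to the point x, -y, -z); pixel columns grow to the right and rows downward; lengths in mm; the calibration is good to about 2 mm. A picture is of the moment at which its call begins. There is no depth.
- ctrl.finish_job(): hands the job in, once; it reports no verdict.
Trained networks look in a picture, given as the dict that the camera call returned (one of the last four; its "shot" number tells which), for a name from the list of things; names that differ only in an ending like _2 or _b are one class to them, and where a whole thing is asked for, a point or a joint stands for the part that bears it (a point fixed in the world has none). Each returns a list of dicts, best first, with "conf" (0 to 1); they miss things now and then, are a little off and sometimes report something else, mostly with a low value. They report only what shows in the picture. A call takes as long as a camera call. They do not tell look-alikes from the thing itself.
- ctrl.regions_of(picture, thing): "pixels" (384x512 bool, what is visible of it) and "centre" ([column, row] as shares, 0 to 1, of the picture: columns of its width, rows of its height, amid what is visible of it).
- ctrl.mark_of(picture, thing): "centre" ([column, row] as shares, 0 to 1, of the picture: columns of its width, rows of its height: a listed point, or the origin of a listed thing).
The state is a dict: "clock": time; "qpos": joint angles; "qd": joint speeds; "tau": joint torques, N m; "eef_pos": TCP position; "tool_rot": TCP orientation; "force": force on the tool from outside, world axes, zero at the start; "torque": the same for the moment, N m; "width": finger opening in mm.
Only numpy, scipy, OpenCV 4.12 (cv2) and the standard library are available. Lean on these libraries where they do the work, as an engineer would, in place of code of your own. Each camera call takes 0.05 s, during which the arm holds its last target.

### The job

The bearing block clamped in the ball-head vice is due for a shot of grease: take the small push-type grease gun out of the wooden tool block and press its coupler squarely onto the tilted grease nipple on top of the bearing until it snaps home. Then keep pushing in line with the nipple so that the gun's body slides down over its nozzle against the spring for nearly the whole stroke, and finish like that, still gripping the gun and holding it pressed in. Leave the other tools and the things on the bench where they are.

Things in the scene. Friction and masses are not known exactly. Their poses are not given: they have to be found in the camera images.
- grease_gun: Pocket push-type grease gun, 130 mm long, about 0.35 kg, upright, nozzle down, in any of the tool block's 3 holes. Origin: centre of the barrel's lower face, which rests on the block; z runs along the gun to the grip end. From it: aluminium barrel 38 mm wide to z = 40 mm, then a black ribbed round grip 30 mm wide to 82 mm (hold it here). Below: nozzle tube 10 mm, coupler 21 mm wide, mouth at z = -48 mm.
- nozzle (a joint): How far the nozzle is pushed into the barrel, m: 0 out (as it starts) to 0.015 fully in. The return spring takes 8 N to start it moving and 14 N to push it fully in; it springs back out when let go.
- coupler_seat (a point): Point on the coupler's axis, 10.2 mm in from its mouth, where the nipple's tip butts; 37.8 mm below the gun's origin (less the nozzle's travel); z as the gun's. Three spring jaws in the 16 mm bore ride over the nipple's head at a few newtons and snap behind it as this point comes within 1 mm of nipple_tip; they and some give in the nozzle take up about 2 mm of offset.
- nipple_tip (a point): Tip of the steel grease nipple. z points out along the nipple's axis and leans 0.2 to 0.52 rad from vertical, roughly towards the robot. From the tip down: head 8 mm wide over 6 mm, neck 5 mm wide, hexagon 13 mm wide from 11 to 17 mm, then a 17 mm boss on the grey housing (62 mm round top). Tip 175 to 195 mm above the bench.
- vise: Ball-head vice, fixed: round base 140 mm wide, origin at its centre on the bench, ball centre 62 mm up. The head is locked and leans to the vice's -x; 120 mm long along x, screw handle reaching 98 mm out at -x, jaws 75 mm wide clamping the foot of a grey cast pillow-block bearing 127 mm long.
- tool_block: Wooden block 70 x 220 x 55 mm, fixed, origin at the centre of its underside, long side along its y. Three through holes 27 mm wide at y = -72, 0 and 72 mm hold the grease gun and two hand tools, upright. There is finger room on the block's x sides.
- screwdriver: Screwdriver standing in the tool block: handle 32 mm diameter, 78 mm tall above the block. Origin at the foot of the handle. Leave it.
- deburrer: Deburring tool standing in the tool block: handle 30 mm diameter, 70 mm tall above the block plus a thin end. Origin at the foot of the handle. Leave it.
- reel: Flat reel ring lying on the bench, 52 mm diameter, 20 mm high, origin at the centre of its underside. Leave it.
- end_cap: Small black cup-shaped cap on the bench, 34 mm diameter, 18 mm high, origin at the centre of its underside. Leave it.
- grease_tin: Metal tin on the bench, 76 mm diameter, 70 mm high, origin at the centre of its underside. Leave it.
- screw_jar: Screw jar on the bench, 60 mm diameter, 75 mm high, origin at the centre of its underside. Leave it.
- pipe_cutter: Pipe cutter lying on the bench, about 130 x 95 x 32 mm, origin at its middle at bench height. Leave it.
There are look-alikes about, which are no part of the job. Of the things that look like the tool_block, take the one that is farthest to the robot's right at the start.

How it is judged (in metres and radians):
On the way, in this order (a step that is already met when the one before it is completed fails the run):
1. the grease gun is gripped and lifted clear of the tool block (height (world z) of grease_gun above 0.12 m and contact force between the fingers and grease_gun above 2 N), for 0.2 s.
2. the coupler has snapped squarely home on the nipple (z of coupler_seat in the frame of nipple_tip below 0.0012 m and distance between coupler_seat and nipple_tip below 0.003 m and angle between the z axis of grease_gun and the z axis of nipple_tip, either way round below 0.14 rad), for 0.02 s.
At the end, for the whole second after the job is handed in: Coupler snapped home (its seat within 3 mm of the nipple's tip and less than 1.2 mm short of it, axes within 0.14 rad); gun at rest in the fingers, clear of the tool block, its body pushed at least 10 of 15 mm over the nozzle and pressing on the nipple with over 5 N (all of step 2 and value of joint nozzle above 0.01 m and contact force between grease_gun and vise above 5 N and contact force between the fingers and grease_gun above 2 N and contact force between grease_gun and tool_block below 0.5 N and linear speed of grease_gun below 0.02 m/s); the arm keeps its last pose, push and grip.
It fails at once if another tool or a thing on the bench was disturbed (moved more than 30 mm) (distance of any of screwdriver, deburrer, reel, end_cap, grease_tin, screw_jar, pipe_cutter from where it was at the start of the episode above 0.03 m).
It also fails if it takes over 38 s, if anything falls off the work surface, if the arm or the gripper's body presses on something with over 40 N, if the wrist force passes 120 N, or if a joint passes its speed limit or range.

## Working session

There is one attempt and no reset: what is moved stays moved. The work goes in short steps, Python scripts to look and compute and a tool call to move; the robot and the scene stay as the last step left them, time stands still between calls to the robot, and variables do not carry over. Pictures are saved under pics/ and viewed, and the job is handed in when it is done.

Besides the shell and the picture viewer there is one more tool, called after ">>>" by a JSON object that holds its "api" and its "payload". play_rows: Moves the arm, as the interface text tells. Its arguments: {"type":"object","properties":{"rows":{"type":"array","items":{"type":"array"}}},"required":["rows"]}

```bash
mkdir -p pics; cat > h.py <<'E'
import numpy as np, cv2, pickle
from cell import ctrl
from scipy.spatial.transform import Rotation as R
def save(p,name): cv2.imwrite('pics/%s.png'%name, cv2.cvtColor(p['img'],cv2.COLOR_RGB2BGR)); pickle.dump({k:p[k] for k in p},open('pics/%s.pkl'%name,'wb'))
def K(p): return np.array([[p['fx'],0,p['cx']],[0,p['fy'],p['cy']],[0,0,1]])
def D(p): return np.array([p['k1'],0,0,0,0])
def ray(p,uv):
    n=cv2.undistortPoints(np.array([[uv]],float),K(p),D(p))[0,0]
    E=np.array(p['extrinsics']); d=E[:3,:3]@np.array([n[0],-n[1],-1.]); return E[:3,3],d/np.linalg.norm(d)
def atz(p,uv,z):
    o,d=ray(p,uv); return o+d*(z-o[2])/d[2]
def proj(p,X):
    E=np.array(p['extrinsics']); c=(np.atleast_2d(X)-E[:3,3])@E[:3,:3]; c=c*[1,-1,-1]
    return cv2.projectPoints(c,np.zeros(3),np.zeros(3),K(p),D(p))[0][:,0]
def tri(rays):
    A=0;b=0
    for o,d in rays:
        P=np.eye(3)-np.outer(d,d);A=A+P;b=b+P@o
    x=np.linalg.solve(A,b); return x,[np.linalg.norm((np.eye(3)-np.outer(d,d))@(x-o)) for o,d in rays]
E
python3 - <<'E'
from h import *
s=ctrl.read_state();print({k:np.round(v,3) for k,v in s.items()},ctrl.grip_depth)
names=['grease_gun','tool_block','nipple_tip','vise','screwdriver','deburrer','coupler_seat']
for c in ['scene','top','wrist']:
    p=ctrl.get_image(c);save(p,c+'0');print(c,p['fx'],p['cx'],p['cy'],p['k1'],np.round(p['extrinsics'],3).tolist())
    for n in names:
        print(' ',n,'marks',[(round(d['conf'],2),np.round(np.array(d['centre'])*[512,384],1).tolist()) for d in ctrl.mark_of(p,n)],)
E
```

```text
{'clock': np.float64(0.0), 'qpos': array([ 1.104,  0.629,  0.038,  1.518, -0.027,  0.996, -0.02 ]), 'qd': array([ 0.001, -0.002,  0.   , -0.002, -0.002,  0.001,  0.001]), 'tau': array([ 0.0000e+00, -5.6340e+01,  1.2260e+00, -1.9345e+01,  1.1000e-02,
        1.0000e-02, -0.0000e+00]), 'eef_pos': array([ 253.4  , -597.888,  230.384]), 'tool_rot': array([-1.571,  0.002, -1.17 ]), 'force': array([ 0.316, -0.965, -0.558]), 'torque': array([-0.027,  0.009,  0.012]), 'width': np.float64(85.721)} 18.700000000000003
scene 443.53491163786884 267.50813264387045 196.92587808047205 -0.0530542585963632 [[-0.309, -0.762, 0.569, 1177.004], [0.951, -0.248, 0.185, 261.332], [0.0, 0.598, 0.801, 1101.59], [0.0, 0.0, 0.0, 1.0]]
  grease_gun marks [(0.55, [309.0, 241.6])]
  tool_block marks [(0.81, [306.3, 249.7]), (0.56, [391.5, 190.6])]
  nipple_tip marks [(0.67, [156.0, 163.1])]
  vise marks [(0.75, [173.6, 213.0]), (0.68, [228.0, 270.4])]
  screwdriver marks [(0.73, [288.4, 230.9])]
  deburrer marks [(0.69, [334.1, 255.7])]
  coupler_seat marks []
top 402.8101460026743 260.94398367169896 186.98274447773736 -0.055259960692293005 [[0.012, 0.983, -0.185, 309.891], [-1.0, 0.011, -0.004, 49.058], [-0.002, 0.185, 0.983, 1162.036], [0.0, 0.0, 0.0, 1.0]]
  grease_gun marks [(0.76, [215.9, 180.8])]
  tool_block marks [(0.92, [148.7, 281.9]), (0.77, [218.1, 184.4])]
  nipple_tip marks [(0.97, [397.6, 186.6])]
  vise marks [(0.76, [364.2, 181.0])]
  screwdriver marks [(0.65, [241.2, 185.0])]
  deburrer marks [(0.5, [189.1, 172.4])]
  coupler_seat marks []
wrist 326.8623371012827 256.3191870867295 198.3720936672045 -0.08494340158394358 [[0.39, 0.883, 0.263, 320.716], [-0.921, 0.373, 0.112, -568.411], [0.001, -0.286, 0.958, 374.805], [0.0, 0.0, 0.0, 1.0]]
  grease_gun marks []
  tool_block marks []
  nipple_tip marks []
  vise marks []
  screwdriver marks []
  deburrer marks []
  coupler_seat marks []
```

View pictures.

View pics/scene0.png

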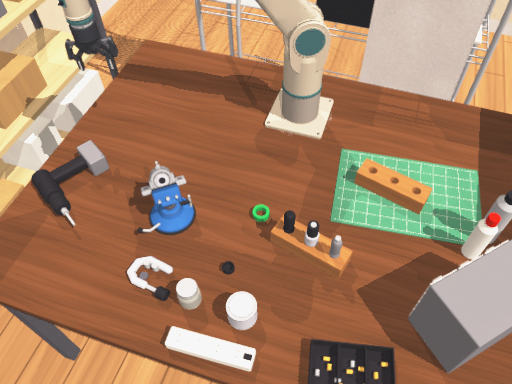

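View pics/top0.png

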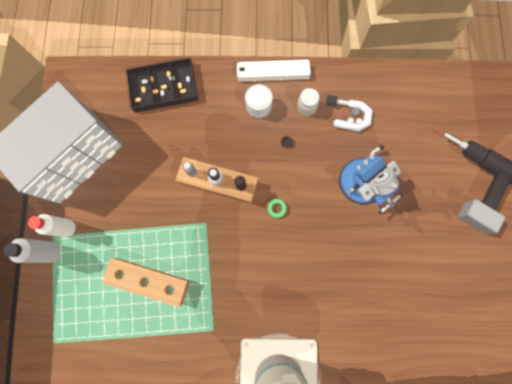

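View pics/wrist0.png

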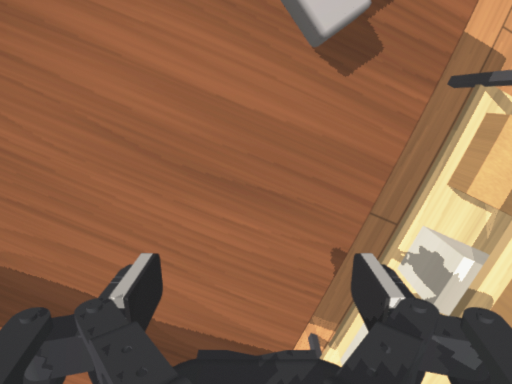

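```bash
python3 - <<'E'
from h import *
a=cv2.imread('pics/scene0.png');b=cv2.imread('pics/top0.png')
x=cv2.resize(a[195:285,250:370],(480,360),interpolation=cv2.INTER_CUBIC)
y=cv2.resize(b[150:210,165:265],(600,360),interpolation=cv2.INTER_CUBIC)[:, :]
cv2.imwrite('pics/cropA.png',np.hstack([cv2.resize(x,(400,300)),cv2.resize(y,(400,240+60))]))
x=cv2.resize(a[150:240,125:215],(400,400),interpolation=cv2.INTER_CUBIC)
y=cv2.resize(b[140:220,330:410],(400,400),interpolation=cv2.INTER_CUBIC)
cv2.imwrite('pics/cropB.png',np.hstack([x,y]))
E
```

```text
(no output)
```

View pics/cropA.png

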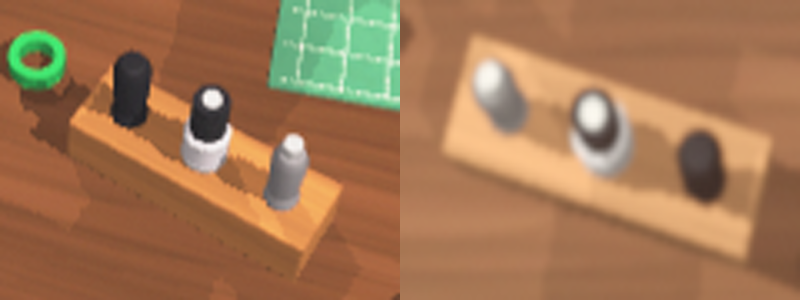

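View pics/cropB.png

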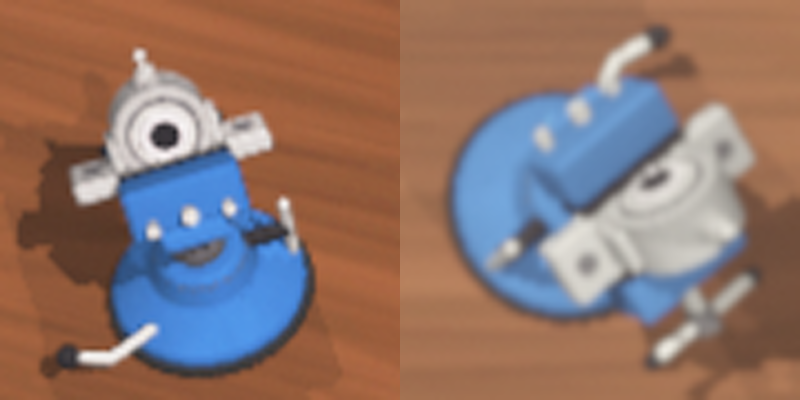

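```bash
python3 - <<'E'
from h import *
S=pickle.load(open('pics/scene0.pkl','rb'));T=pickle.load(open('pics/top0.pkl','rb'))
print('blocks top@55',atz(T,(218,184),0),atz(T,(148.7,281.9),0))
print('gun',tri([ray(S,(309,241.6)),ray(T,(215.9,180.8))]))
print('nip',tri([ray(S,(156,163.1)),ray(T,(397.6,186.6))]))
print('vise',atz(S,(173.6,213),0),atz(T,(364.2,181),0))
print('sd',tri([ray(S,(288.4,230.9)),ray(T,(241.2,185))]),'db',tri([ray(S,(334.1,255.7)),ray(T,(189.1,172.4))]))
# block top corners
for n,p,c in [('T',T,[(182.7,157.2),(261.3,177.3),(252,202),(176,180.5)])]:
    for q in c: print(n,np.round(atz(p,q,55),0))
E
```

```text
blocks top@55 [535.50749802 180.4478279    0.        ] [250.79885239 368.65635459   0.        ]
gun (array([536.71639237, 178.02135507,  45.23401889]), [np.float64(3.6482896491799948), np.float64(3.6482896491800236)])
nip (array([ 500.09371368, -288.09240595,  171.25798104]), [np.float64(2.5670967082123535), np.float64(2.567096708212219)])
vise [ 539.8768078  -244.27133891    0.        ] [ 549.57477119 -250.64083167    0.        ]
sd (array([523.84812097, 110.15035964,  48.33997168]), [np.float64(0.6894534022463996), np.float64(0.6894534022464454)]) db (array([559.76851058, 254.53692653,  47.30253037]), [np.float64(3.952046909250261), np.float64(3.9520469092502215)])
T [601. 277.  55.]
T [545.  53.  55.]
T [475.  78.  55.]
T [533. 293.  55.]
```

```bash
cat >> h.py <<'E'
def pose(s=None):
    s=s or ctrl.read_state(); return np.array(s['eef_pos']),R.from_euler('xyz',s['tool_rot'])
def plan(p0,r0,p1,r1,n,total=8):
    """n equal moving rows"""
    dr=(r0.inv()*r1).as_rotvec()/n
    step=R.from_rotvec(dr); rr=r0; pp=np.array(p0,float)
    for i in range(n):
        t=np.array(p0)+(np.array(p1)-p0)*(i+1)/n
        sh=np.round(rr.inv().apply(t-pp)/10,2); tu=np.round(np.degrees(dr),2)
        print(sh.tolist(),tu.tolist())
        pp=pp+rr.apply(sh*10); rr=rr*R.from_rotvec(np.radians(tu))
    print('end',pp.round(1),rr.as_euler('xyz').round(3),'step mm',np.linalg.norm(np.array(p1)-p0)/n,'deg',np.degrees(np.linalg.norm(dr)))
    return pp,rr
def down(yaw): return R.from_euler('xyz',[-np.pi/2,0,yaw])
E
python3 - <<'E'
from h import *
p,r=pose()
W=pickle.load(open('pics/wrist0.pkl','rb'));E=np.array(W['extrinsics'])
print('cam in tool', r.inv().apply(E[:3,3]-p).round(1), (r.inv()*R.from_matrix(E[:3,:3])).as_matrix().round(3).tolist())
a,b=plan(p,r,[430,-370,300],down(-0.85),8)
plan(a,b,[560,-230,310],down(-0.3),8)
E
```

```text
cam in tool [  -1.5 -143.5   73.5] [[1.0, 0.001, -0.0], [-0.001, 0.286, -0.958], [-0.001, 0.958, 0.286]]
[-1.77, -0.86, 3.14] [-0.0, -2.29, 0.0]
[-1.64, -0.86, 3.22] [-0.0, -2.29, 0.0]
[-1.51, -0.86, 3.27] [-0.0, -2.29, 0.0]
[-1.38, -0.85, 3.34] [-0.0, -2.29, 0.0]
[-1.25, -0.86, 3.38] [-0.0, -2.29, 0.0]
[-1.11, -0.86, 3.44] [-0.0, -2.29, 0.0]
[-0.97, -0.86, 3.47] [-0.0, -2.29, 0.0]
[-0.83, -0.86, 3.51] [-0.0, -2.29, 0.0]
end [ 430. -370.  300.] [-1.571 -0.    -0.85 ] step mm 37.088326789725265 deg 2.291431226430646
[-0.24, -0.12, 2.38] [0.0, -3.94, 0.0]
[-0.08, -0.13, 2.38] [0.0, -3.94, 0.0]
[0.08, -0.12, 2.39] [0.0, -3.94, 0.0]
[0.25, -0.13, 2.38] [0.0, -3.94, 0.0]
[0.41, -0.12, 2.35] [0.0, -3.94, 0.0]
[0.57, -0.13, 2.32] [0.0, -3.94, 0.0]
[0.73, -0.12, 2.27] [0.0, -3.94, 0.0]
[0.89, -0.13, 2.22] [0.0, -3.94, 0.0]
end [ 560. -230.  310.] [-1.571 -0.    -0.3  ] step mm 23.916802963663997 deg 3.9405160673355613
```

>>> {"api": "play_rows", "payload": {"rows": [[1,[-1.77,-0.86,3.14],[0,-2.29,0]],[1,[-1.64,-0.86,3.22],[0,-2.29,0]],[1,[-1.51,-0.86,3.27],[0,-2.29,0]],[1,[-1.38,-0.86,3.34],[0,-2.29,0]],[1,[-1.25,-0.86,3.38],[0,-2.29,0]],[1,[-1.11,-0.86,3.44],[0,-2.29,0]],[1,[-0.97,-0.86,3.47],[0,-2.29,0]],[1,[-0.83,-0.86,3.51],[0,-2.29,0]]]}}

```text
clock: 2.0
eef_pos: [430.8, -368.9, 300.7]
tool_rot: [-1.571, -0.0, -0.849]
force: [1.8, -0.3, 0.8]
width: 85.4
```

```bash
cat > look.py <<'E'
from h import *
import sys
tag=sys.argv[1]; cam=sys.argv[2]; names=sys.argv[3:]
p=ctrl.get_image(cam)
p['state']=ctrl.read_state(); save(p,tag)
print(p['state']['eef_pos'].round(1),np.round(p['state']['tool_rot'],3))
for n in names:
    print(n,[(round(d['conf'],2),np.round(np.array(d['centre'])*[512,384],1).tolist()) for d in ctrl.mark_of(p,n)])
E
python3 look.py w1 wrist nipple_tip vise
python3 - <<'E'
from h import *
p,r=pose(); print(p,r.as_euler('xyz'))
plan(p,r,[540,-260,305],down(-0.3),8)
E
```

```text
[ 436.9 -362.4  302.2] [-1.564 -0.002 -0.838]
nipple_tip [(0.97, [232.8, 48.1])]
vise [(0.82, [244.6, 20.0])]
[ 432.48547256 -367.64453582  300.91556401] [-1.56903871e+00 -1.38725790e-03 -8.44681744e-01]
[-0.11, -0.05, 1.9] [-0.01, -3.9, 0.01]
[0.01, -0.05, 1.9] [-0.01, -3.9, 0.01]
[0.15, -0.04, 1.9] [-0.01, -3.9, 0.01]
[0.27, -0.05, 1.88] [-0.01, -3.9, 0.01]
[0.4, -0.05, 1.86] [-0.01, -3.9, 0.01]
[0.53, -0.05, 1.83] [-0.01, -3.9, 0.01]
[0.65, -0.05, 1.78] [-0.01, -3.9, 0.01]
[0.77, -0.05, 1.74] [-0.01, -3.9, 0.01]
end [ 540. -260.  305.] [-1.571 -0.    -0.3  ] step mm 19.0244096165313 deg 3.9010190522335835
```

View pics/w1.png

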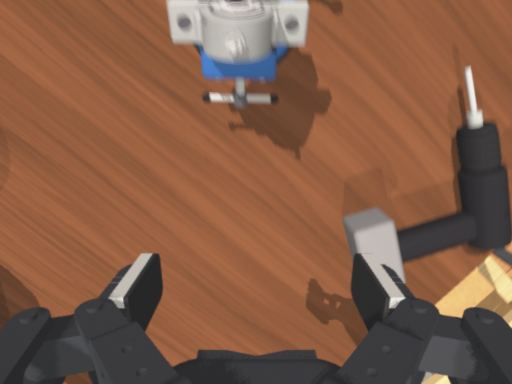

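>>> {"api": "play_rows", "payload": {"rows": [[1,[0,-0.1,2.3],[0,-4.5,0]],[1,[0.2,-0.1,2.3],[0,-4.5,0]],[1,[0.3,-0.1,2.2],[0,-4.5,0]],[1,[0.4,-0.1,2.2],[0,-4.5,0]],[1,[0.5,0,2.1],[0,-4.5,0]],[1,[0.6,0,2.0],[0,-4.5,0]],[1,[0.7,0,1.6],[0,-3,0]],[1,[0,0,0],[0,0,0]]]}}

```text
clock: 2.95
eef_pos: [541.1, -262.9, 303.8]
tool_rot: [-1.568, -0.001, -0.321]
force: [-0.1, -0.0, -1.0]
width: 85.3
```

```bash

python3 look.py w2 wrist nipple_tip vise
python3 - <<'E'
from h import *
g='scene0 top0 w1 w2'.split(); P={k:pickle.load(open(f'pics/{k}.pkl','rb')) for k in g}
uv=dict(scene0=(156,163.1),top0=(397.6,186.6),w1=(232.8,48.1))
a=ctrl
p,r=pose(); print(p,r.as_euler('xyz'))
plan(p,r,[536,178,250],down(-0.25),14)
E
```

```text
[ 539.6 -265.   303.8] [-1.57   0.    -0.325]
nipple_tip [(0.57, [220.7, 226.5])]
vise [(0.58, [257.7, 141.6])]
[ 538.04422988 -267.16824942  303.88321121] [-1.57183913e+00  7.59340167e-04 -3.28601996e-01]
[-1.04, 0.38, 3.01] [0.0, -0.32, -0.0]
[-1.02, 0.39, 3.01] [0.0, -0.32, -0.0]
[-1.01, 0.38, 3.01] [0.0, -0.32, -0.0]
[-0.99, 0.38, 3.03] [0.0, -0.32, -0.0]
[-0.97, 0.38, 3.02] [0.0, -0.32, -0.0]
[-0.96, 0.39, 3.04] [0.0, -0.32, -0.0]
[-0.93, 0.38, 3.03] [0.0, -0.32, -0.0]
[-0.93, 0.38, 3.05] [0.0, -0.32, -0.0]
[-0.9, 0.38, 3.05] [0.0, -0.32, -0.0]
[-0.89, 0.39, 3.05] [0.0, -0.32, -0.0]
[-0.87, 0.38, 3.06] [0.0, -0.32, -0.0]
[-0.85, 0.38, 3.06] [0.0, -0.32, -0.0]
[-0.84, 0.38, 3.07] [0.0, -0.32, -0.0]
[-0.82, 0.39, 3.07] [0.0, -0.32, -0.0]
end [535.9 178.  250. ] [-1.572e+00  1.000e-03 -2.500e-01] step mm 32.03014759893856 deg 0.32172471896736665
```

View pics/w2.png

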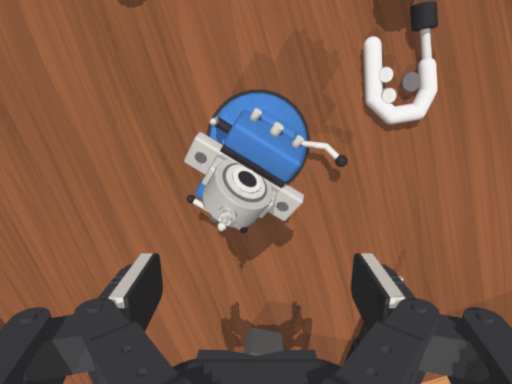

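```bash
python3 - <<'E'
from h import *
a=cv2.imread('pics/w2.png');b=cv2.imread('pics/w1.png')
x=cv2.resize(a[180:240,180:240],(400,400),interpolation=cv2.INTER_CUBIC)
y=cv2.resize(b[10:70,205:265],(400,400),interpolation=cv2.INTER_CUBIC)
cv2.imwrite('pics/cropC.png',np.hstack([x,y]))
P={k:pickle.load(open(f'pics/{k}.pkl','rb')) for k in 'scene0 top0 w1 w2'.split()}
uv=dict(scene0=(156,163.1),top0=(397.6,186.6),w1=(232.8,48.1),w2=(220.7,226.5))
for ks in (['scene0','w2'],['scene0','top0'],['w1','w2'],['scene0','w1'],['scene0','w1','w2','top0']):
    x,e=tri([ray(P[k],uv[k]) for k in ks]); print(ks,x.round(1),np.round(e,1))
for k in P: print(k,proj(P[k],x).round(1))
E
```

```text
['scene0', 'w2'] [ 498.9 -286.   169.7] [0.2 0.2]
['scene0', 'top0'] [ 500.1 -288.1  171.3] [2.6 2.6]
['w1', 'w2'] [ 502.8 -280.6  185.6] [0.3 0.3]
['scene0', 'w1'] [ 504.3 -280.4  178.1] [1.1 1.1]
['scene0', 'w1', 'w2', 'top0'] [ 501.9 -283.2  178.1] [2.8 3.9 1.1 5.5]
scene0 [[155.9 162.1]]
top0 [[395.5 185.7]]
w1 [[235.   53.1]]
w2 [[221.9 226.5]]
```

View pics/cropC.png

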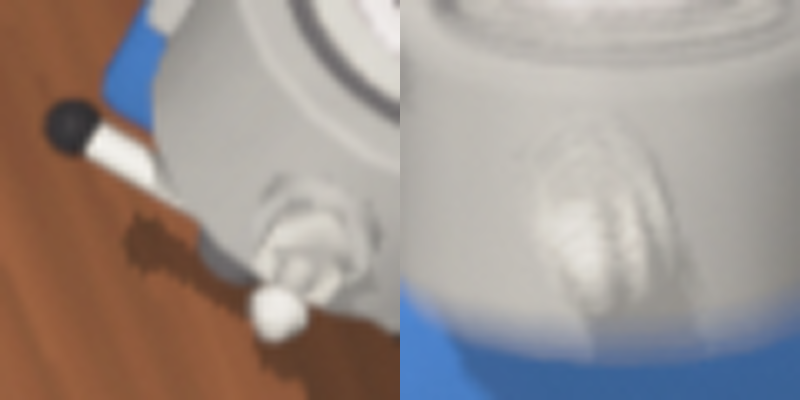

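>>> {"api": "play_rows", "payload": {"rows": [[1,[-1.7,0.6,4.3],[0,-0.6,0]],[1,[-1.7,0.6,4.4],[0,-0.6,0]],[1,[-1.7,0.6,4.4],[0,-0.6,0]],[1,[-1.6,0.7,4.4],[0,-0.6,0]],[1,[-1.6,0.7,4.4],[0,-0.6,0]],[1,[-1.5,0.7,4.4],[0,-0.6,0]],[1,[-1.5,0.7,4.4],[0,-0.6,0]],[1,[-1.4,0.7,3.5],[0,-0.6,0]]]}}

```text
clock: 3.9
eef_pos: [515.1, 99.2, 251.2]
tool_rot: [-1.571, -0.001, -0.244]
force: [0.7, 0.2, 0.0]
width: 85.2
```

```bash

python3 look.py w3a wrist 
python3 look.py w3 wrist grease_gun tool_block screwdriver deburrer
```

```text
[513.1 106.8 250.4] [-1.566  0.002 -0.235]
[513.7 103.3 250.7] [-1.568  0.002 -0.236]
grease_gun [(0.69, [264.1, 169.3]), (0.57, [263.9, 100.9])]
tool_block []
screwdriver [(0.61, [262.1, 168.9])]
deburrer [(0.79, [267.3, 19.7])]
```

View pics/w3.png

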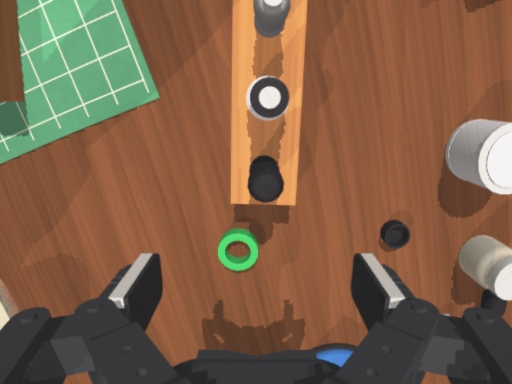

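```bash
python3 - <<'E'
from h import *
T=pickle.load(open('pics/w3.pkl','rb'))
for uv,z in [((269.5,97.5),137),((268,98.5),95),((264,169.3),55),((270,14),55),((272,0),125)]: print(uv,z,atz(T,uv,z).round(1))
for a,b in [((237.5,10),(232.5,200)),((305,10),(295.5,200))]:
    A=atz(T,a,55);B=atz(T,b,55);print(A.round(1),B.round(1),np.arctan2(-(A-B)[0],(A-B)[1]))
E
```

```text
(269.5, 97.5) 137 [540.4 180.4 137. ]
(268, 98.5) 95 [540.5 180.2  95. ]
(264, 169.3) 55 [521.6 111.1  55. ]
(270, 14) 55 [561.5 256.6  55. ]
(272, 0) 125 [558.8 249.9 125. ]
[532.4 267.4  55. ] [480.7  86.1  55. ] -0.2776261239034653
[594.8 252.7  55. ] [547.1  70.2  55. ] -0.25571676531366494
```

>>> {"api": "play_rows", "payload": {"rows": [[1,[0.2,2.0,2.0],[0,0.5,0]],[1,[0.2,2.5,2.0],[0,0.5,0]],[1,[0.2,2.5,2.0],[0,0.5,0]],[1,[0.2,2.0,2.1],[0,0.5,0]],[1,[0,0.8,0],[0,0,0]],[1,[0,0,0],[0,0,0]],[1,[0,0,0],[0,0,0]],[1,[0,0,0],[0,0,0]]]}}

```text
clock: 5.0
eef_pos: [544.3, 172.7, 154.3]
tool_rot: [-1.571, -0.002, -0.28]
force: [-0.0, 0.5, -0.8]
width: 85.3
```

```bash

python3 look.py w4 wrist
python3 - <<'E'
from h import *
for i in range(3):
    p,r=pose(); print(p.round(1),r.as_euler('xyz').round(3)); 
plan(p,r,[540.4,180.3,97],down(-0.27),4)
E
```

```text
[544.2 173.1 154.3] [-1.57  -0.002 -0.28 ]
[544.2 173.1 154.3] [-1.57  -0.002 -0.28 ]
[544.2 173.1 154.3] [-1.57  -0.002 -0.28 ]
[544.2 173.1 154.3] [-1.57  -0.002 -0.28 ]
[-0.14, 1.43, 0.15] [-0.01, -0.14, 0.03]
[-0.15, 1.43, 0.14] [-0.01, -0.14, 0.03]
[-0.14, 1.44, 0.15] [-0.01, -0.14, 0.03]
[-0.14, 1.43, 0.15] [-0.01, -0.14, 0.03]
end [540.4 180.3  97. ] [-1.571  0.    -0.27 ] step mm 14.465214451982016 deg 0.14086788262013802
```

View pics/w4.png

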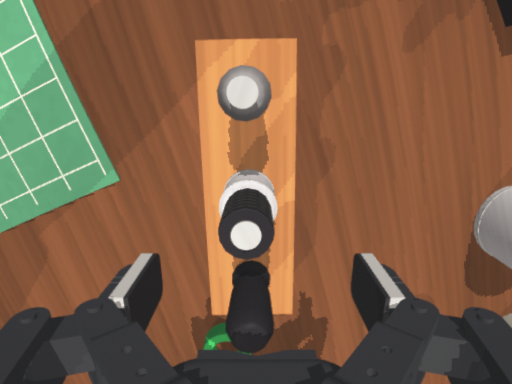

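```bash
python3 - <<'E'
from h import *
T=pickle.load(open('pics/w4.pkl','rb'))
print(atz(T,(247,236),137),atz(T,(248,199),95), proj(T,[[540.4,180.3,137]]))
E
```

```text
[540.69329752 179.41522627 137.        ] [542.53080398 187.1383273   95.        ] [[245.99584042 234.66416925]]
```

>>> {"api": "play_rows", "payload": {"rows": [[1,[-0.25,0.8,0.3],[0,0,0]],[1,[-0.25,1.5,0.3],[0,-0.5,0]],[1,[0,1.8,0],[0,0,0]],[1,[0,1.6,0],[0,0,0]],[1,[0,0,0],[0,0,0]],[1,[0,0,0],[0,0,0]],[0,[0,0,0],[0,0,0]],[0,[0,0,0],[0,0,0]]]}}

```text
clock: 5.85
eef_pos: [540.9, 181.7, 97.0]
tool_rot: [-1.57, -0.001, -0.269]
force: [0.2, -0.8, 0.7]
width: 59.1
```

>>> {"api": "play_rows", "payload": {"rows": [[0,[0,0,0],[0,0,0]],[0,[0,0,0],[0,0,0]],[0,[0,0,0],[0,0,0]],[0,[0,0,0],[0,0,0]],[0,[0,0,0],[0,0,0]],[0,[0,0,0],[0,0,0]],[0,[0,0,0],[0,0,0]],[0,[0,0,0],[0,0,0]]]}}

```text
clock: 6.65
eef_pos: [540.7, 181.5, 96.8]
tool_rot: [-1.57, -0.001, -0.269]
force: [-1.1, 0.0, 5.0]
width: 28.8
```

```bash

python3 look.py w5 wrist
```

```text
[540.7 181.5  96.7] [-1.57e+00 -1.00e-03 -2.69e-01]
```

View pics/w5.png

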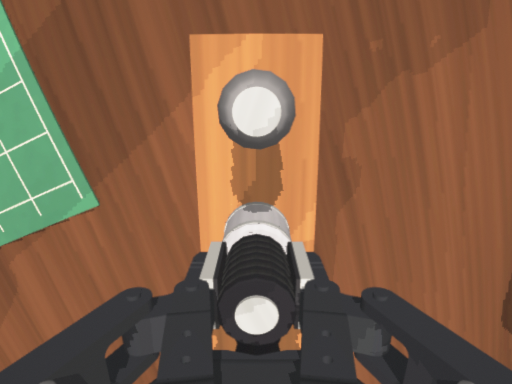

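>>> {"api": "play_rows", "payload": {"rows": [[0,[0,-2,0],[0,0,0]],[0,[0,-4,0],[0,0,0]],[0,[0,-4,0],[0,0,0]],[0,[0,-4,0],[0,0,0]],[0,[0,-2,-1],[0,0,0]],[0,[0.2,-0.7,-3],[0,0,0]],[0,[0.2,-0.6,-4],[0,0,0]],[0,[0.2,-0.6,-4],[0,0,0]]]}}

```text
clock: 7.5
eef_pos: [513.2, 63.0, 274.7]
tool_rot: [-1.571, 0.001, -0.268]
force: [0.4, -1.5, -2.2]
width: 28.9
```

>>> {"api": "play_rows", "payload": {"rows": [[0,[0.3,-0.6,-4.2],[0,0,0]],[0,[0.3,-0.6,-4.5],[0,0,0]],[0,[0.3,-0.6,-4.5],[0,0,0]],[0,[0.3,-0.6,-4.5],[0,0,0]],[0,[0.3,-0.6,-4.5],[0,0,0]],[0,[0.3,-0.6,-4.5],[0,0,0]],[0,[0.3,-0.3,-4.5],[0,0,0]],[0,[0.2,0,-4.0],[0,0,0]]]}}

```text
clock: 8.3
eef_pos: [441.6, -283.6, 313.9]
tool_rot: [-1.571, 0.0, -0.27]
force: [0.4, -0.4, -3.4]
width: 28.8
```

>>> {"api": "play_rows", "payload": {"rows": [[0,[-1.0,0,-1.0],[0,0,0]],[0,[0,0,0],[0,0,0]],[0,[0,0,0],[0,0,0]],[0,[0,0,0],[0,0,0]],[0,[0,0,0],[0,0,0]],[0,[0,0,0],[0,0,0]],[0,[0,0,0],[0,0,0]],[0,[0,0,0],[0,0,0]]]}}

```text
clock: 9.1
eef_pos: [430.7, -288.0, 314.1]
tool_rot: [-1.571, -0.0, -0.269]
force: [0.4, 0.1, -3.9]
width: 28.6
```

```bash

python3 look.py w6 wrist nipple_tip coupler_seat grease_gun vise
python3 look.py s6 scene nipple_tip coupler_seat grease_gun
```

```text
[ 430.6 -288.1  314.2] [-1.571 -0.    -0.269]
nipple_tip [(0.62, [332.8, 160.8])]
coupler_seat [(0.56, [257.8, 210.4])]
grease_gun [(0.8, [255.6, 231.5])]
vise [(0.77, [332.7, 100.3])]
[ 430.5 -288.3  314.1] [-1.571  0.    -0.269]
nipple_tip [(0.92, [154.9, 161.5])]
coupler_seat [(0.44, [158.6, 131.6]), (0.33, [155.3, 160.8])]
grease_gun [(0.63, [157.6, 119.0])]
```

View pics/w6.png

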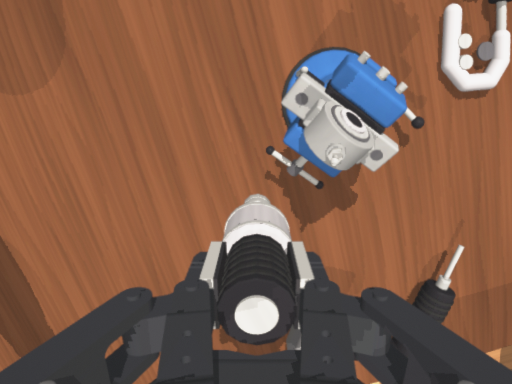

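View pics/s6.png

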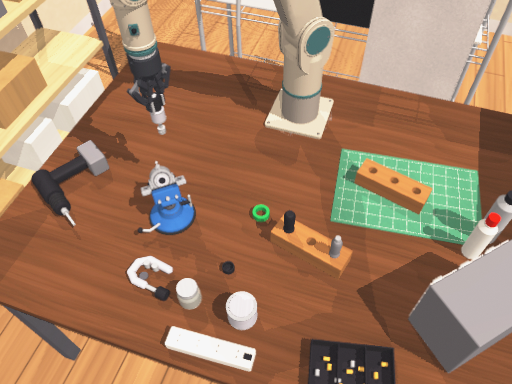

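```bash
python3 - <<'E'
from h import *
a=cv2.imread('pics/w6.png');b=cv2.imread('pics/scene0.png')
x=cv2.resize(a[130:180,310:360],(400,400),interpolation=cv2.INTER_CUBIC)
y=cv2.resize(b[150:190,140:180],(400,400),interpolation=cv2.INTER_CUBIC)
cv2.imwrite('pics/cropD.png',np.hstack([x,y]))
E
```

```text
(no output)
```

View pics/cropD.png

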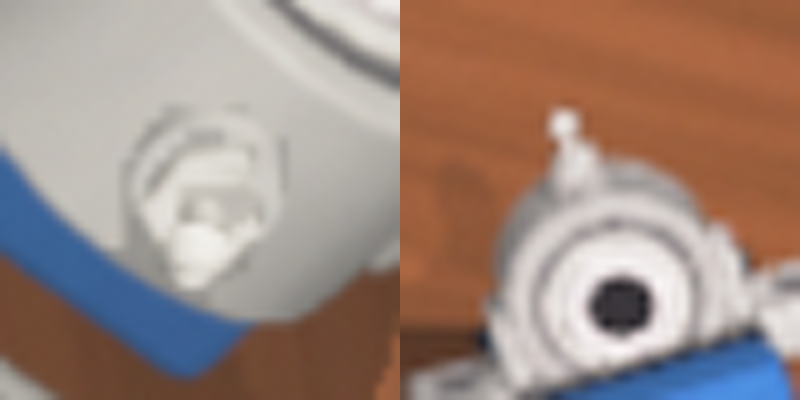

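```bash
cat > fit.py <<'E'
from h import *
from scipy.optimize import least_squares
def fit(obs,w=None,verbose=True):
    # obs: (picname, depth_below_tip, (u,v), sigma_px)
    P={o[0]:pickle.load(open(f'pics/{o[0]}.pkl','rb')) for o in obs}
    def ax(t): 
        v=np.array([t[3],t[4],1.]);return v/np.linalg.norm(v)
    def f(t):
        r=[]
        for k,d,uv,s in obs: r+=list((proj(P[k],t[:3]-d*ax(t))[0]-uv)/s)
        return np.array(r)
    s=least_squares(f,[502,-284,180,-.3,.1],loss='soft_l1')
    a=ax(s.x)
    print('tip',s.x[:3].round(1),'axis',a.round(3),'lean',np.arccos(a[2]).round(3),'az',np.arctan2(a[1],a[0]).round(3))
    print(np.linalg.norm(f(s.x)).round(2)); 
    for o,e in zip(obs,f(s.x).reshape(-1,2)): print(o[0],o[1],e.round(2))
    return s.x[:3],a
E
python3 - <<'E'
from fit import *
obs=[('w6',3,(334,161.9),1),('w6',17,(335.6,153),1),('scene0',3,(156.3,162.2),1),('scene0',16,(158,168.5),1),('w2',3,(222,226.8),1),('w2',17,(228,213),1)]
fit(obs)
fit([o for o in obs if o[0]!='w2']);fit([o for o in obs if o[0]!='scene0'])
E
```

```text
tip [ 500.5 -284.9  177.5] axis [-0.429 -0.402  0.809] lean 0.629 az -2.388
2.38
w6 3 [-0.47  0.36]
w6 17 [ 0.28 -0.62]
scene0 3 [-0.36  0.56]
scene0 16 [-0.52 -1.38]
w2 3 [ 0.41 -1.08]
w2 17 [-0.36  0.88]
tip [ 501.1 -284.6  177. ] axis [-0.388 -0.345  0.855] lean 0.546 az -2.415
1.61
w6 3 [-0.15 -0.09]
w6 17 [-0.01 -0.14]
scene0 3 [-0.33  0.85]
scene0 16 [-0.61 -1.15]
tip [ 500.6 -284.9  178. ] axis [-0.423 -0.401  0.813] lean 0.622 az -2.384
1.72
w6 3 [-0.31  0.45]
w6 17 [ 0.35 -0.52]
w2 3 [ 0.39 -0.91]
w2 17 [-0.43  1.06]
```

```bash
python3 - <<'E'
from h import *
T=pickle.load(open('pics/w6.pkl','rb'));s=T['state'];p,r=pose(s)
for dz in (-3,-1.5,0,1.5):
    q=[[0,41.8-82,dz],[0,41.8+48,dz],[0,41.8+48,dz+10.5],[0,41.8+30,dz+10.5],[0,41.8,dz+19],[0,1.8,dz+19],[19,22,dz],[-19,22,dz]]
    print(dz,proj(T,p+r.apply(q)).round(1).tolist())
a=cv2.imread('pics/w6.png')
cv2.imwrite('pics/cropE.png',cv2.resize(a[180:350,190:320],(520,680)[::1],interpolation=cv2.INTER_CUBIC)[:600])
E
```

```text
-3 [[257.1, 317.6], [256.8, 208.3], [256.8, 194.9], [256.8, 202.1], [256.9, 203.4], [257.0, 228.7], [291.2, 246.8], [222.6, 246.9]]
-1.5 [[257.1, 314.2], [256.8, 206.4], [256.8, 192.9], [256.8, 200.0], [256.9, 201.0], [257.0, 225.7], [291.3, 244.4], [222.5, 244.4]]
0 [[257.1, 310.9], [256.8, 204.5], [256.8, 191.0], [256.8, 197.9], [256.9, 198.6], [257.0, 222.8], [291.3, 241.9], [222.4, 241.9]]
1.5 [[257.1, 307.4], [256.8, 202.6], [256.8, 189.0], [256.8, 195.8], [256.9, 196.2], [257.0, 219.8], [291.4, 239.4], [222.4, 239.4]]
```

View pics/cropE.png

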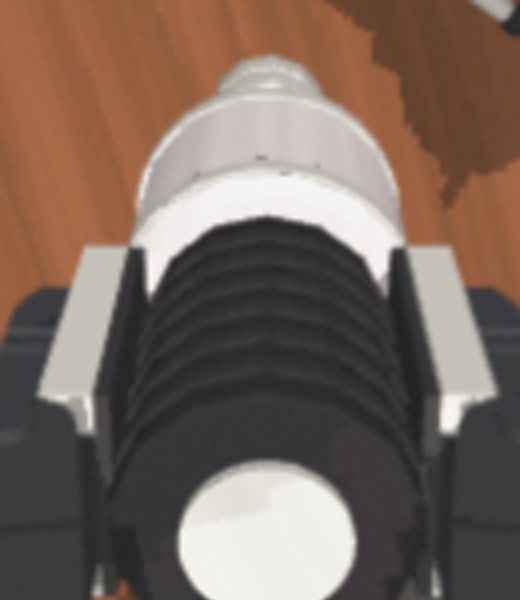

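```bash
cat >> h.py <<'E'
SEAT=np.array([0,79.6,-2.2])
def tilted(r,a):
    "minimal rotation of r so that tool y = -a"
    y=r.apply([0,1,0]); c=np.cross(y,-a); s=np.linalg.norm(c); ang=np.arctan2(s,y@(-a))
    return R.from_rotvec(c/max(s,1e-9)*ang)*r
def goal(tip,a,r,stand):
    r1=tilted(r,a); return tip+a*stand-r1.apply(SEAT),r1
E
python3 - <<'E'
from h import *
p,r=pose(); a=np.array([-.36,-.32,.876]);a/=np.linalg.norm(a); tip=np.array([501,-284.8,177.5])
p1,r1=goal(tip,a,r,80); print(p1,r1.as_matrix().round(3).tolist())
plan(p,r,p1,r1,5)
E
```

```text
[ 443.94044603 -333.91894071  318.24280431] [[0.914, 0.36, 0.188], [-0.311, 0.32, 0.895], [0.262, -0.876, 0.404]]
[0.5, -0.08, -0.81] [4.83, 0.0, -3.13]
[0.51, -0.13, -0.8] [4.83, 0.0, -3.13]
[0.52, -0.16, -0.78] [4.83, 0.0, -3.13]
[0.52, -0.2, -0.78] [4.83, 0.0, -3.13]
[0.54, -0.23, -0.75] [4.83, 0.0, -3.13]
end [ 444.  -333.9  318.2] [-1.139 -0.265 -0.328] step mm 9.547730126895763 deg 5.760647609443347
```

>>> {"api": "play_rows", "payload": {"rows": [[0,[0.5,-0.1,-0.8],[4.83,0,-3.13]],[0,[0.5,-0.15,-0.8],[4.83,0,-3.13]],[0,[0.5,-0.15,-0.8],[4.83,0,-3.13]],[0,[0.5,-0.2,-0.8],[4.83,0,-3.13]],[0,[0.55,-0.2,-0.75],[4.83,0,-3.13]],[0,[0,0,0],[0,0,0]],[0,[0,0,0],[0,0,0]],[0,[0,0,0],[0,0,0]]]}}

```text
clock: 10.35
eef_pos: [444.3, -332.7, 318.6]
tool_rot: [-1.14, -0.265, -0.325]
force: [0.2, 0.7, -2.8]
width: 28.7
```

```bash

python3 look.py w7 wrist nipple_tip coupler_seat
python3 - <<'E'
from h import *
s=ctrl.read_state();print(s['qpos'].round(2),s['force'].round(1))
a=cv2.imread('pics/w7.png')
cv2.imwrite('pics/w7z.png',cv2.resize(a[60:260,180:380],(600,600),interpolation=cv2.INTER_CUBIC))
E
```

```text
[ 444.6 -332.4  318.7] [-1.14  -0.265 -0.324]
nipple_tip [(0.59, [256.0, 182.2])]
coupler_seat [(0.53, [258.3, 212.3])]
[ 1.14  0.45 -0.35  1.74 -0.42  1.    0.79] [ 0.2  0.  -2.5]
```

View pics/w7.png

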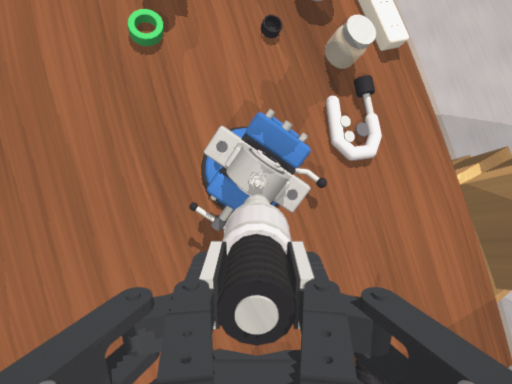

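View pics/w7z.png

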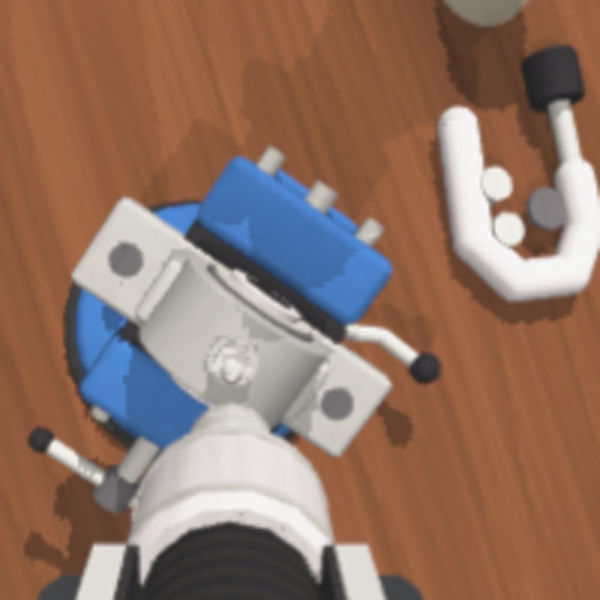

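```bash
python3 - <<'E'
from h import *
a=cv2.imread('pics/w7.png')
c=cv2.resize(a[165:205,237:277],(600,600),interpolation=cv2.INTER_LANCZOS4)
c=cv2.convertScaleAbs(c,alpha=1.6,beta=-130)
for i in range(0,40,5):
    cv2.putText(c,str(237+i),(i*15,12),0,.4,(0,0,255));cv2.putText(c,str(165+i),(0,i*15+10),0,.4,(0,0,255));cv2.line(c,(i*15+7,0),(i*15+7,600),(0,200,0),1);cv2.line(c,(0,i*15+7),(600,i*15+7),(0,200,0),1)
cv2.imwrite('pics/w7zz.png',c)
E
```

```text
(no output)
```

View pics/w7zz.png

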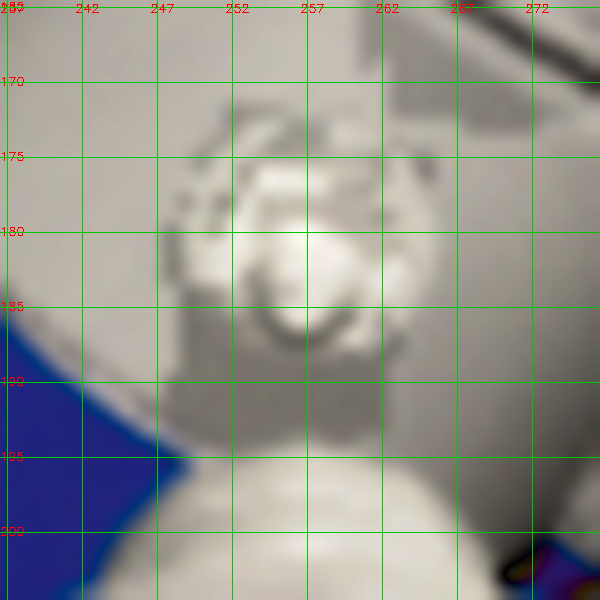

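```bash
python3 - <<'E'
from fit import *
obs=[('w7',3,(256.8,183),.5),('w7',17,(256.8,180.3),.5),('w6',3,(334,161.9),.7),('w6',17,(335.6,153),1),('scene0',3,(156.3,162.2),1.5),('scene0',16,(158,168.5),1.5),('w2',3,(222,226.8),1),('w2',17,(228,213),1)]
for o in (obs,obs[:4]+obs[6:],obs[:6],obs[:2]+obs[6:],obs[:4]): fit(o)
W=pickle.load(open('pics/w7.pkl','rb'));p,r=pose(W['state']);print(-r.apply([0,1,0]))
print((r.inv()*R.from_matrix(np.array(W['extrinsics'])[:3,:3])).as_matrix().round(3), r.inv().apply(np.array(W['extrinsics'])[:3,3]-p))
E
```

```text
tip [ 500.9 -283.5  179.8] axis [-0.37  -0.314  0.874] lean 0.507 az -2.437
3.12
w7 3 [0.12 1.16]
w7 17 [ 0.44 -0.21]
w6 3 [ 0.03 -0.83]
w6 17 [-0.08 -0.22]
scene0 3 [-0.1   0.14]
scene0 16 [-0.33 -1.21]
w2 3 [-0.1  -1.49]
w2 17 [-1.11  1.54]
tip [ 500.8 -283.5  180.1] axis [-0.368 -0.313  0.876] lean 0.504 az -2.438
2.86
w7 3 [0.17 1.06]
w7 17 [ 0.45 -0.23]
w6 3 [ 0.04 -0.71]
w6 17 [-0.09 -0.12]
w2 3 [-0.2  -1.34]
w2 17 [-1.22  1.7 ]
tip [ 500.6 -283.2  181.1] axis [-0.356 -0.291  0.888] lean 0.478 az -2.457
1.77
w7 3 [0.09 0.39]
w7 17 [ 0.17 -0.16]
w6 3 [-0.06 -0.68]
w6 17 [-0.31  0.22]
scene0 3 [-0.08 -0.11]
scene0 16 [-0.35 -1.48]
tip [ 501.2 -282.9  179. ] axis [-0.365 -0.292  0.884] lean 0.486 az -2.468
2.77
w7 3 [-0.03  0.38]
w7 17 [ 0.3  -0.24]
w2 3 [ 0.17 -2.41]
w2 17 [-0.8   0.95]
tip [ 500.4 -283.2  181.9] axis [-0.355 -0.288  0.89 ] lean 0.474 az -2.461
0.79
w7 3 [0.11 0.22]
w7 17 [ 0.17 -0.23]
w6 3 [-0.11 -0.35]
w6 17 [-0.36  0.47]
[-0.35880201 -0.32027466  0.87674698]
[[ 1.     0.001  0.001]
 [ 0.     0.286 -0.958]
 [-0.001  0.958  0.286]] [  -0.20515937 -142.73702794   74.21309974]
```

```bash
python3 - <<'E'
from h import *
p,r=pose(); a=np.array([-.36,-.295,.885]);a/=np.linalg.norm(a); tip=np.array([500.5,-283.2,181.3])
p1,r1=goal(tip,a,r,50); print(p,p1)
plan(p,r,p1,r1,2)
E
```

```text
[ 444.58721012 -332.55475718  318.74564196] [ 454.26875418 -319.44596348  296.84177617]
[-0.05, 1.34, 0.24] [-0.73, 0.0, -0.18]
[-0.05, 1.34, 0.25] [-0.73, 0.0, -0.18]
end [ 454.2 -319.4  296.9] [-1.165 -0.271 -0.327] step mm 13.650568709027132 deg 0.755060292940386
```

>>> {"api": "play_rows", "payload": {"rows": [[0,[-0.05,1.1,0.2],[-0.7,0,-0.2]],[0,[-0.05,1.1,0.2],[-0.7,0,-0.2]],[0,[0,0.5,0.1],[0,0,0]],[0,[0,0,0],[0,0,0]],[0,[0,0,0],[0,0,0]],[0,[0,0,0],[0,0,0]],[0,[0,0,0],[0,0,0]],[0,[0,0,0],[0,0,0]]]}}

```text
clock: 11.3
eef_pos: [453.4, -321.2, 296.3]
tool_rot: [-1.163, -0.272, -0.331]
force: [0.3, 0.7, -3.4]
width: 28.7
```

```bash

python3 look.py w8 wrist nipple_tip coupler_seat
python3 look.py s8 scene nipple_tip coupler_seat
python3 look.py t8 top nipple_tip coupler_seat
cat > zoom.py <<'E'
import cv2,sys
n,x0,y0,w,h=sys.argv[1],*map(int,sys.argv[2:6]); k=int(600/max(w,h))
a=cv2.imread(f'pics/{n}.png');c=cv2.resize(a[y0:y0+h,x0:x0+w],(w*k,h*k),interpolation=cv2.INTER_LANCZOS4)
c=cv2.convertScaleAbs(c,alpha=1.5,beta=-110)
for i in range(0,w,5): cv2.putText(c,str(x0+i),(i*k,10),0,.35,(0,0,255));cv2.line(c,(int((i+.5)*k),0),(int((i+.5)*k),h*k),(0,200,0),1)
for i in range(0,h,5): cv2.putText(c,str(y0+i),(0,i*k+10),0,.35,(0,0,255));cv2.line(c,(0,int((i+.5)*k)),(w*k,int((i+.5)*k)),(0,200,0),1)
cv2.imwrite(f'pics/{n}_z.png',c)
E
python3 zoom.py w8 232 165 50 50; python3 zoom.py s8 125 125 50 50; python3 zoom.py t8 370 160 60 60
```

```text
[ 453.4 -321.1  296.3] [-1.163 -0.272 -0.331]
nipple_tip [(0.9, [255.2, 191.3])]
coupler_seat [(0.69, [257.8, 213.0])]
[ 453.4 -320.9  296.2] [-1.163 -0.271 -0.331]
nipple_tip [(0.77, [158.0, 161.1])]
coupler_seat [(0.41, [149.1, 147.0])]
[ 453.4 -320.8  296.1] [-1.162 -0.271 -0.331]
nipple_tip [(0.91, [399.0, 185.9])]
coupler_seat [(0.66, [407.4, 190.9])]
```

View pics/w8_z.png

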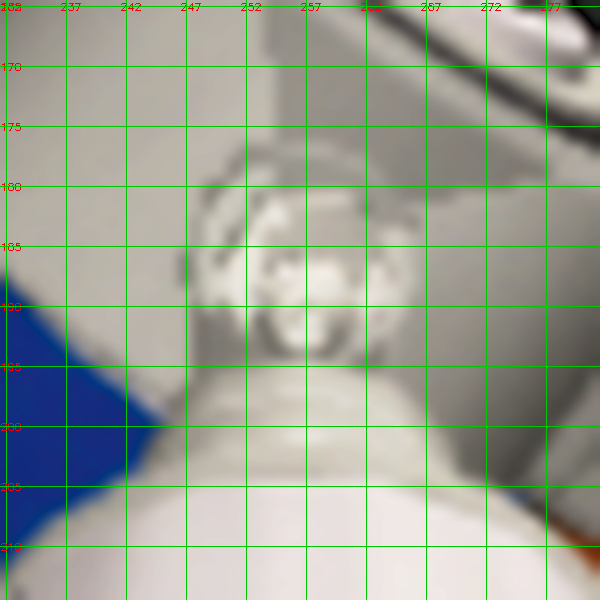

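View pics/s8_z.png

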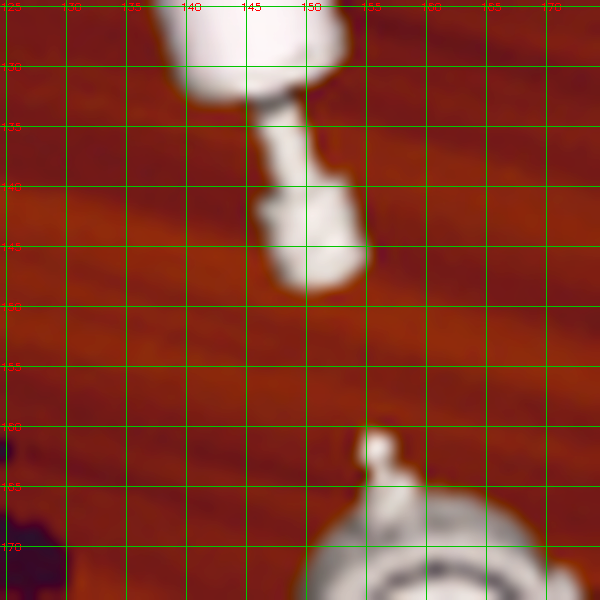

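View pics/t8_z.png

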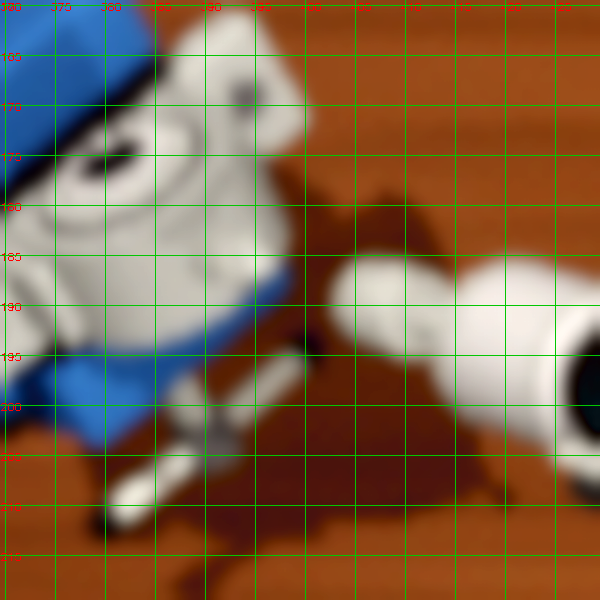

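```bash
python3 - <<'E'
from fit import *
obs=[('w8',3,(256.8,190.3),.5),('w8',17,(256.9,186.2),.7),('w7',3,(256.8,183),.5),('w7',17,(256.8,180.3),.7),('w6',3,(334,161.9),.7),('w6',17,(335.6,153),1),('scene0',3,(156.3,162.2),1.5),('scene0',16,(158,168.5),1.5),('w2',3,(222,226.8),2),('w2',17,(228,213),2)]
fit(obs[:8])
fit(obs[:6])
tip,a=fit(obs)
p,r=pose(); print('gun ax',-r.apply([0,1,0]))
s=p+r.apply(SEAT); print('seat rel tip in tool',r.inv().apply(tip-s), 'nip axis in tool',r.inv().apply(a))
for n in ['w8','s8','t8']:
    P=pickle.load(open(f'pics/{n}.pkl','rb')); print(n,proj(P,p+r.apply([[0,89.8,-2.2],[0,60,-2.2],[0,41.8,-2.2]])).round(1).tolist(), proj(P,[tip,tip-17*a]).round(1).tolist())
E
```

```text
tip [ 500.6 -283.3  181. ] axis [-0.365 -0.296  0.883] lean 0.489 az -2.46
1.78
w8 3 [ 0.06 -0.16]
w8 17 [-0.06 -0.03]
w7 3 [0.05 0.57]
w7 17 [ 0.24 -0.16]
w6 3 [-0.1  -0.58]
w6 17 [-0.22  0.19]
scene0 3 [-0.09 -0.1 ]
scene0 16 [-0.36 -1.46]
tip [ 500.4 -283.3  181.8] axis [-0.364 -0.295  0.884] lean 0.487 az -2.461
0.83
w8 3 [ 0.08 -0.23]
w8 17 [-0.06 -0.05]
w7 3 [0.06 0.44]
w7 17 [ 0.24 -0.22]
w6 3 [-0.16 -0.26]
w6 17 [-0.26  0.41]
tip [ 500.7 -283.3  180.5] axis [-0.368 -0.3    0.88 ] lean 0.495 az -2.457
2.24
w8 3 [ 0.07 -0.06]
w8 17 [-0.   -0.06]
w7 3 [0.07 0.73]
w7 17 [ 0.3  -0.15]
w6 3 [-0.04 -0.79]
w6 17 [-0.13 -0.  ]
scene0 3 [-0.08  0.01]
scene0 16 [-0.35 -1.34]
w2 3 [-0.2  -0.66]
w2 17 [-0.67  0.93]
gun ax [-0.36151911 -0.29572426  0.88422344]
seat rel tip in tool [ 0.38043875 50.90811664  1.14819253] nip axis in tool [-0.00572585 -0.99995973 -0.00690975]
w8 [[256.4, 207.1], [256.4, 221.2], [256.4, 231.7]] [[256.8, 191.2], [256.9, 186.2]]
s8 [[151.6, 147.5], [148.5, 137.3], [146.5, 131.0]] [[155.9, 161.2], [157.6, 166.8]]
t8 [[406.3, 189.5], [414.2, 192.1], [419.3, 193.7]] [[395.9, 185.9], [391.8, 184.6]]
```

>>> {"api": "play_rows", "payload": {"rows": [[0,[0.04,0.6,0.12],[0,0,0]],[0,[0,1,0],[0,0,0]],[0,[0,1,0],[0,0,0]],[0,[0,0.5,0],[0,0,0]],[0,[0,0,0],[0,0,0]],[0,[0,0,0],[0,0,0]],[0,[0,0,0],[0,0,0]],[0,[0,0,0],[0,0,0]]]}}

```text
clock: 12.55
eef_pos: [465.3, -311.0, 269.6]
tool_rot: [-1.163, -0.272, -0.331]
force: [-0.2, -0.3, -2.3]
width: 28.8
```

```bash

python3 look.py s9 scene nipple_tip coupler_seat
python3 look.py t9 top nipple_tip coupler_seat
python3 look.py w9 wrist
python3 zoom.py s9 130 135 45 45; python3 zoom.py t9 370 160 60 60
python3 - <<'E'
from h import *
a=np.array([-.365,-.296,.883]);tip=np.array([500.5,-283.3,181.])
p,r=pose(); 
s=p+r.apply(SEAT); print('seat rel tip in tool',r.inv().apply(tip-s), 'nip axis in tool',r.inv().apply(a),ctrl.read_state()['force'])
for n in ['s9','t9']:
    P=pickle.load(open(f'pics/{n}.pkl','rb')); print(n,proj(P,p+r.apply([[0,89.8,-2.2],[0,60,-2.2],[0,41.8,-2.2]])).round(1).tolist(), proj(P,[tip,tip-17*a]).round(1).tolist())
E
```

```text
[ 465.3 -311.   269.6] [-1.163 -0.272 -0.331]
nipple_tip [(0.83, [156.8, 157.3])]
coupler_seat [(0.63, [150.9, 159.0])]
[ 465.2 -310.8  269.4] [-1.163 -0.272 -0.331]
nipple_tip [(0.97, [395.6, 189.3])]
coupler_seat [(0.55, [399.9, 185.6])]
[ 465.2 -310.7  269.4] [-1.163 -0.271 -0.33 ]
seat rel tip in tool [-0.09878337 19.36959262  0.07837136] nip axis in tool [-0.00337513 -1.00025815 -0.00149728] [-0.03453653 -0.30327888 -3.25374698]
s9 [[154.9, 158.0], [151.9, 148.0], [150.0, 141.8]] [[155.9, 161.0], [157.6, 166.6]]
t9 [[398.2, 186.7], [405.7, 189.1], [410.4, 190.6]] [[396.0, 186.0], [391.9, 184.7]]
```

View pics/s9_z.png

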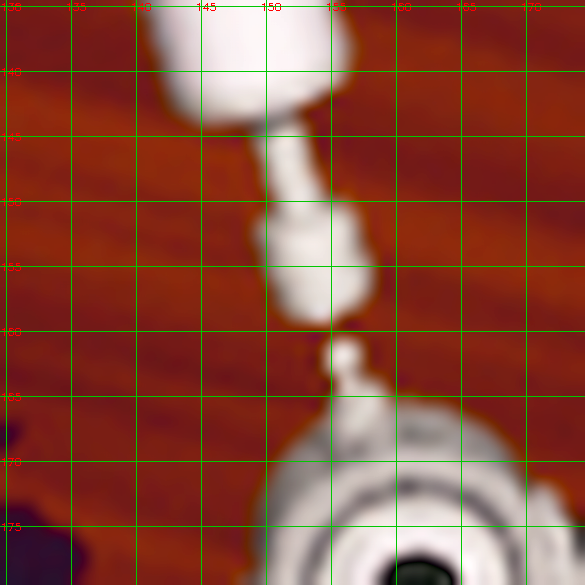

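View pics/t9_z.png

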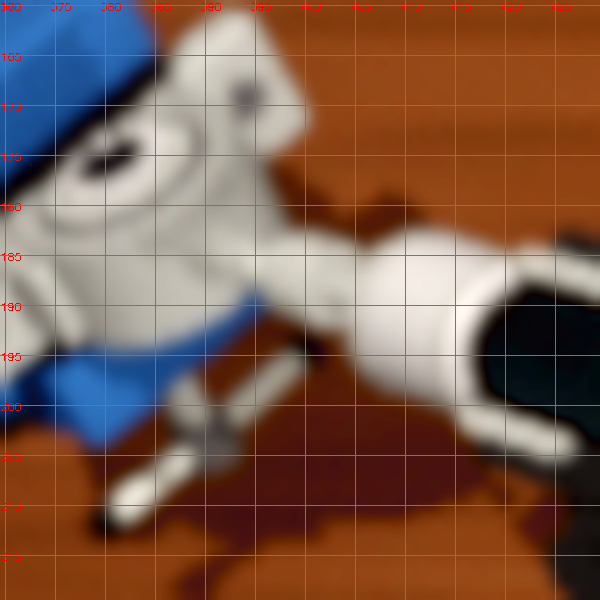

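>>> {"api": "play_rows", "payload": {"rows": [[0,[0,0.6,0],[0,0,0]],[0,[0,0.5,0],[0,0,0]],[0,[0,0.2,0],[0,0,0]],[0,[0,0.1,0],[0,0,0]],[0,[0,0.1,0],[0,0,0]],[0,[0,0.1,0],[0,0,0]],[0,[0,0,0],[0,0,0]],[0,[0,0,0],[0,0,0]]]}}

```text
clock: 13.7
eef_pos: [471.0, -305.7, 254.9]
tool_rot: [-1.162, -0.271, -0.33]
force: [-0.0, -0.6, -4.4]
width: 28.7
```

```bash
cat > chk.py <<'E'
from h import *
a=np.array([-.365,-.296,.883]);tip=np.array([500.5,-283.3,181.])
st=ctrl.read_state();p,r=pose(st)
s=p+r.apply(SEAT); print('tip rel seat in tool',r.inv().apply(tip-s).round(2), 'nip axis in tool',r.inv().apply(a).round(3),'F tool',r.inv().apply(st['force']).round(1),'T tool',r.inv().apply(st['torque']).round(2),st['width'])
E
python3 chk.py
python3 look.py s10 scene;python3 zoom.py s10 130 135 45 45
```

```text
tip rel seat in tool [ 0.07  3.07 -0.06] nip axis in tool [-0.004 -1.    -0.001] F tool [-1.   3.7 -2.2] T tool [-0.89 -0.01  0.37] 28.679936872874006
[ 471.  -305.7  255. ] [-1.162 -0.271 -0.33 ]
```

View pics/s10_z.png

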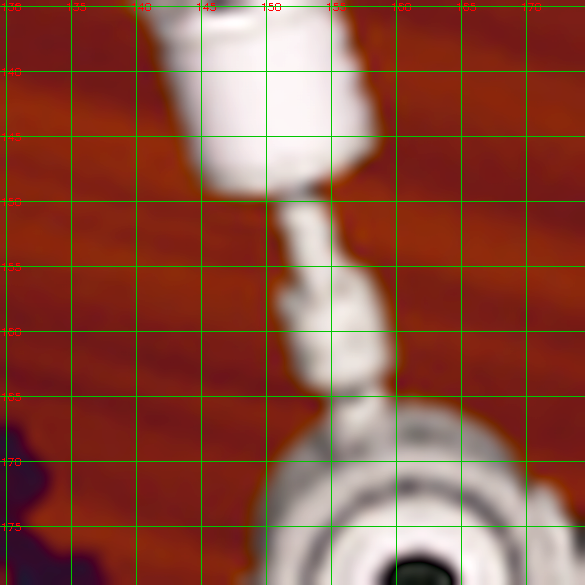

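>>> {"api": "play_rows", "payload": {"rows": [[0,[0,0.1,0],[0,0,0]],[0,[0,0.1,0],[0,0,0]],[0,[0,0.1,0],[0,0,0]],[0,[0,0.1,0],[0,0,0]],[0,[0,0,0],[0,0,0]],[0,[0,0,0],[0,0,0]],[0,[0,0,0],[0,0,0]],[0,[0,0,0],[0,0,0]]]}}

```text
clock: 14.55
eef_pos: [472.5, -304.9, 251.7]
tool_rot: [-1.163, -0.272, -0.331]
force: [-0.4, -1.7, -0.1]
width: 29.2
```

```bash

python3 chk.py
```

```text
tip rel seat in tool [-0.2  -0.53  0.19] nip axis in tool [-0.003 -1.    -0.002] F tool [ 0.2 -0.5 -1.6] T tool [-0.77  0.01  0.51] 29.16260827820727
```

>>> {"api": "play_rows", "payload": {"rows": [[0,[0,0.1,0],[0,0,0]],[0,[0,0.1,0],[0,0,0]],[0,[0,0.1,0],[0,0,0]],[0,[0,0.1,0],[0,0,0]],[0,[0,0,0],[0,0,0]],[0,[0,0,0],[0,0,0]],[0,[0,0,0],[0,0,0]],[0,[0,0,0],[0,0,0]]]}}

```text
clock: 15.35
eef_pos: [474.0, -304.4, 248.8]
tool_rot: [-1.164, -0.273, -0.331]
force: [-4.1, -2.3, 5.9]
width: 28.8
```

```bash

python3 chk.py
python3 look.py s11 scene;python3 zoom.py s11 130 135 45 45
```

```text
tip rel seat in tool [-0.77 -3.81  0.64] nip axis in tool [-0.002 -1.    -0.003] F tool [-1.4 -7.3 -0.7] T tool [-0.59 -0.01  0.59] 28.81109968953612
[ 474.  -304.4  248.8] [-1.164 -0.273 -0.331]
```

View pics/s11_z.png

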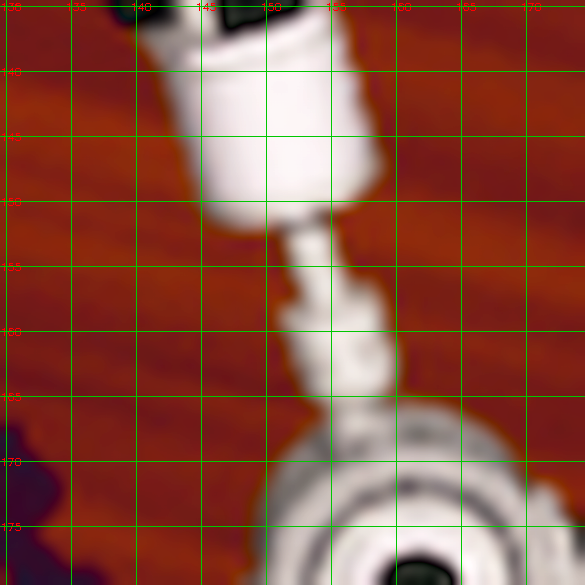

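>>> {"api": "play_rows", "payload": {"rows": [[0,[-0.04,0.1,0.03],[0,0,0]],[0,[-0.03,0.1,0.03],[0,0,0]],[0,[-0.02,0.1,0.02],[0,0,0]],[0,[-0.02,0.1,0.02],[0,0,0]],[0,[0,0,0],[0,0,0]],[0,[0,0,0],[0,0,0]],[0,[0,0,0],[0,0,0]],[0,[0,0,0],[0,0,0]]]}}

```text
clock: 16.2
eef_pos: [474.9, -302.7, 245.6]
tool_rot: [-1.164, -0.274, -0.332]
force: [-4.4, -3.2, 6.8]
width: 28.5
```

```bash

python3 chk.py
python3 look.py s12 scene;python3 zoom.py s12 130 135 45 45; python3 look.py w12 wrist
```

```text
tip rel seat in tool [-0.24 -7.44  0.2 ] nip axis in tool [-0.001 -1.    -0.004] F tool [-1.1 -8.6 -1.1] T tool [-0.72  0.    0.52] 28.51403590874833
[ 474.9 -302.7  245.6] [-1.164 -0.274 -0.332]
[ 474.9 -302.7  245.7] [-1.164 -0.274 -0.332]
```

View pics/s12_z.png

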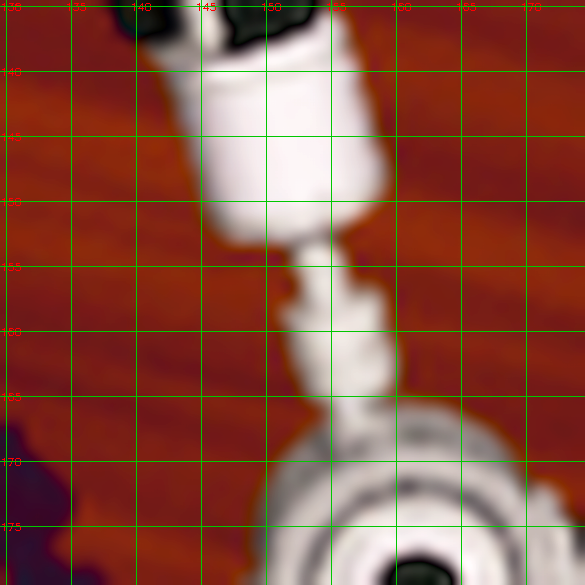

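View pics/w12.png

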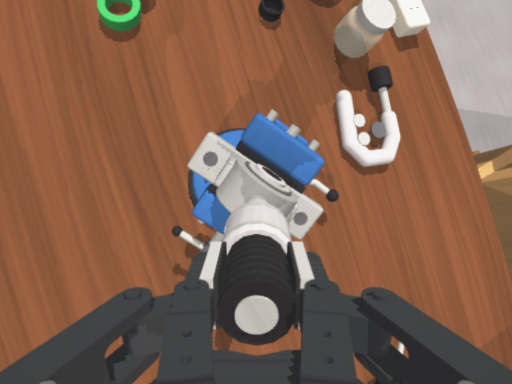

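>>> {"api": "play_rows", "payload": {"rows": [[0,[-0.01,0.1,0.01],[0,0,0]],[0,[-0.01,0.1,0.01],[0,0,0]],[0,[0,0.1,0],[0,0,0]],[0,[0,0.1,0],[0,0,0]],[0,[0,0.1,0],[0,0,0]],[0,[0,0,0],[0,0,0]],[0,[0,0,0],[0,0,0]],[0,[0,0,0],[0,0,0]]]}}

```text
clock: 17.1
eef_pos: [476.7, -301.3, 241.5]
tool_rot: [-1.165, -0.274, -0.332]
force: [-5.7, -3.1, 8.6]
width: 28.5
```

```bash

python3 chk.py
python3 look.py s13 scene;python3 zoom.py s13 130 135 45 45
```

```text
tip rel seat in tool [ -0.35 -12.14   0.19] nip axis in tool [-0.    -1.    -0.004] F tool [ -1.9 -10.6  -0.7] T tool [-0.68  0.03  0.54] 28.454662534425193
[ 476.6 -301.3  241.5] [-1.165 -0.274 -0.332]
```

View pics/s13_z.png

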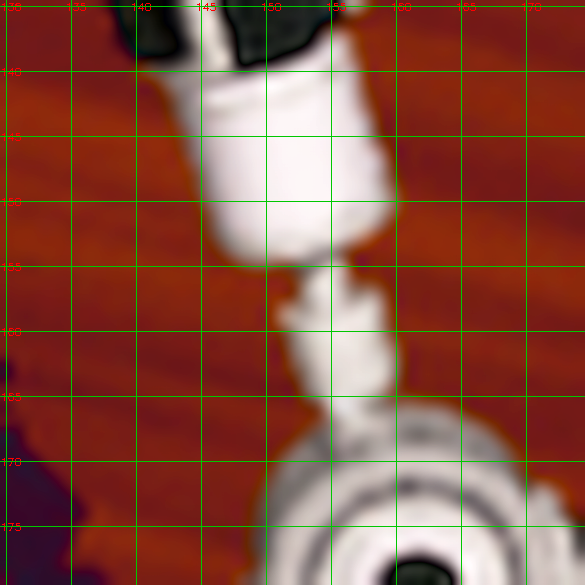

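>>> {"api": "play_rows", "payload": {"rows": [[0,[-0.01,0.1,0.01],[0,0,0]],[0,[-0.01,0.1,0.01],[0,0,0]],[0,[0,0,0],[0,0,0]],[0,[0,0,0],[0,0,0]],[0,[0,0,0],[0,0,0]],[0,[0,0,0],[0,0,0]],[0,[0,0,0],[0,0,0]],[0,[0,0,0],[0,0,0]]]}}

```text
clock: 17.95
eef_pos: [477.3, -300.7, 239.9]
tool_rot: [-1.165, -0.274, -0.332]
force: [-5.0, -3.9, 9.3]
width: 28.8
```

```bash

python3 chk.py;python3 look.py s14 scene; python3 chk.py
```

```text
tip rel seat in tool [ -0.28 -14.01   0.15] nip axis in tool [ 0.    -1.    -0.004] F tool [ -0.8 -11.1  -1. ] T tool [-0.68 -0.02  0.51] 28.83536495383462
[ 477.3 -300.7  239.9] [-1.165 -0.274 -0.332]
tip rel seat in tool [ -0.31 -13.99   0.16] nip axis in tool [ 0.    -1.    -0.004] F tool [ -1.9 -10.8  -0.7] T tool [-0.64  0.01  0.47] 28.636399892697234
```

>>> {"api": "play_rows", "payload": {"rows": [[0,[0,0.1,0],[0,0,0]],[0,[0,0.05,0],[0,0,0]],[0,[0,0,0],[0,0,0]],[0,[0,0,0],[0,0,0]],[0,[0,0,0],[0,0,0]],[0,[0,0,0],[0,0,0]],[0,[0,0,0],[0,0,0]],[0,[0,0,0],[0,0,0]]]}}

```text
clock: 18.8
eef_pos: [477.8, -300.3, 238.6]
tool_rot: [-1.165, -0.275, -0.332]
force: [-4.9, -3.7, 9.9]
width: 28.4
```

```bash

python3 chk.py;python3 look.py s15 scene coupler_seat nipple_tip; python3 chk.py;python3 zoom.py s15 130 135 45 45;python3 look.py t15 top; python3 zoom.py t15 370 160 60 60;python3 look.py w15 wrist
```

```text
tip rel seat in tool [ -0.35 -15.4    0.19] nip axis in tool [ 0.    -1.    -0.004] F tool [ -0.6 -11.7  -0.5] T tool [-0.7   0.04  0.56] 28.44777785814774
[ 477.8 -300.3  238.6] [-1.165 -0.275 -0.332]
coupler_seat [(0.52, [153.8, 164.6])]
nipple_tip []
tip rel seat in tool [ -0.33 -15.43   0.19] nip axis in tool [ 0.    -1.    -0.004] F tool [ -1.1 -12.   -0.8] T tool [-0.74 -0.01  0.52] 28.730866914064165
[ 477.8 -300.3  238.6] [-1.165 -0.275 -0.332]
[ 477.8 -300.3  238.6] [-1.165 -0.275 -0.332]
```

View pics/s15_z.png

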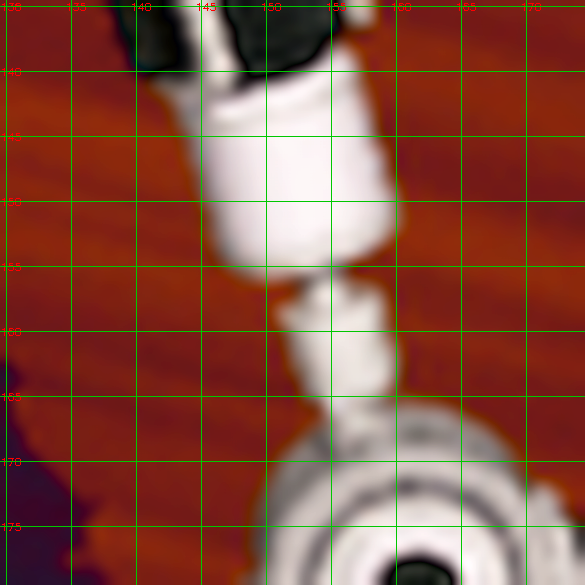

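View pics/w15.png

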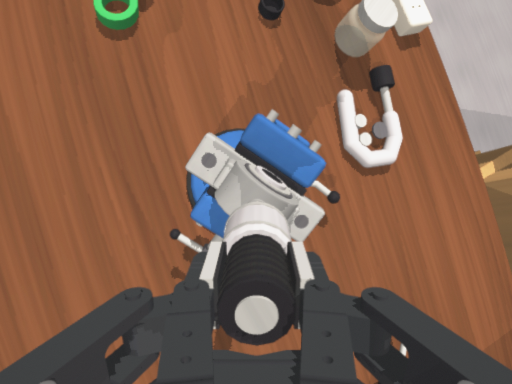

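View pics/t15_z.png

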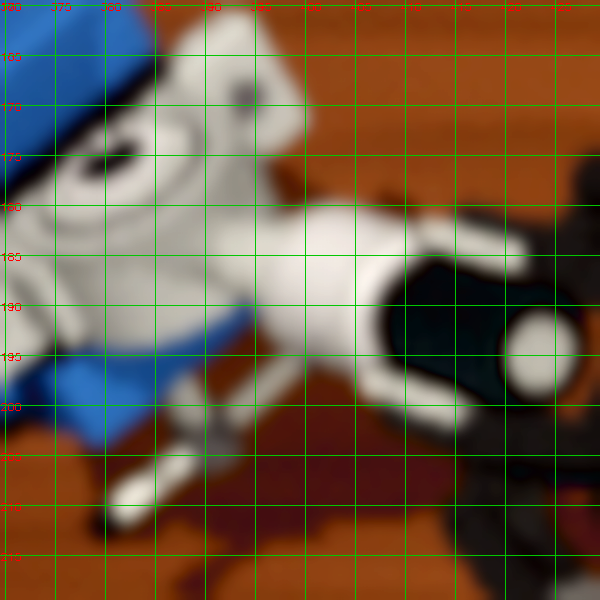

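>>> {"api": "play_rows", "payload": {"rows": [[0,[0,0.1,0],[0,0,0]],[0,[0,0,0],[0,0,0]],[0,[0,0,0],[0,0,0]],[0,[0,0,0],[0,0,0]],[0,[0,0.05,0],[0,0,0]],[0,[0,0,0],[0,0,0]],[0,[0,0,0],[0,0,0]],[0,[0,0,0],[0,0,0]]]}}

```text
clock: 19.85
eef_pos: [478.4, -300.4, 237.8]
tool_rot: [-1.166, -0.275, -0.333]
force: [-6.5, -4.9, 13.2]
width: 28.9
```

```bash

python3 chk.py;python3 look.py w16 wrist coupler_seat nipple_tip; python3 chk.py;python3 look.py s16 scene;python3 zoom.py s16 130 135 45 45
```

```text
tip rel seat in tool [ -0.74 -16.37   0.51] nip axis in tool [ 0.001 -1.    -0.005] F tool [ -0.8 -15.5  -0.8] T tool [-0.62  0.03  0.56] 28.86128589136072
[ 478.4 -300.4  237.8] [-1.166 -0.275 -0.333]
coupler_seat [(0.55, [269.6, 8.3])]
nipple_tip []
tip rel seat in tool [ -0.74 -16.36   0.54] nip axis in tool [ 0.001 -1.    -0.005] F tool [ -1.  -15.7  -0.9] T tool [-0.6   0.    0.59] 28.464952896515577
[ 478.4 -300.4  237.8] [-1.166 -0.275 -0.333]
```

View pics/s16_z.png

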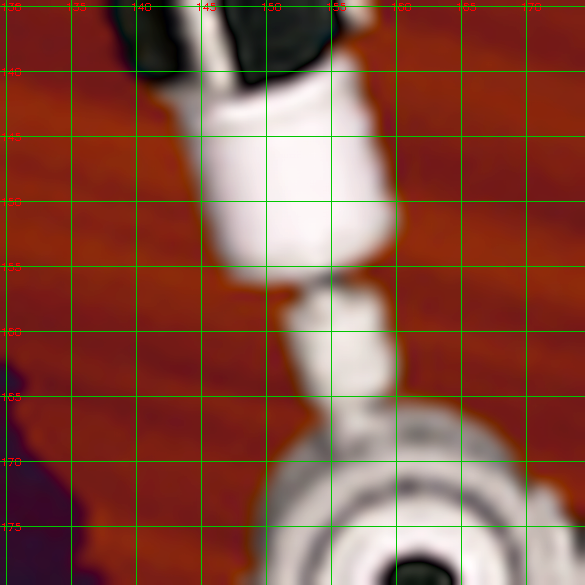

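>>> {"api": "play_rows", "payload": {"rows": [[0,[0,-0.05,0],[0,0,0]],[0,[0,-0.05,0],[0,0,0]],[0,[0,0,0],[0,0,0]],[0,[0,0,0],[0,0,0]],[0,[0,0,0],[0,0,0]],[0,[0,0,0],[0,0,0]],[0,[0,0,0],[0,0,0]],[0,[0,0,0],[0,0,0]]]}}

```text
clock: 20.85
eef_pos: [478.0, -300.2, 238.2]
tool_rot: [-1.165, -0.275, -0.332]
force: [-5.5, -4.0, 10.8]
width: 28.9
```

```bash

python3 chk.py;python3 chk.py; python3 look.py s17 scene
```

```text
tip rel seat in tool [ -0.41 -15.84   0.23] nip axis in tool [ 0.    -1.    -0.005] F tool [ -0.8 -12.7  -0.6] T tool [-0.69  0.    0.54] 28.899245617065006
tip rel seat in tool [ -0.41 -15.84   0.23] nip axis in tool [ 0.    -1.    -0.005] F tool [ -0.8 -12.7  -0.6] T tool [-0.69  0.    0.54] 28.899245617065006
[ 478.  -300.2  238.2] [-1.165 -0.275 -0.332]
```

View pics/s17.png

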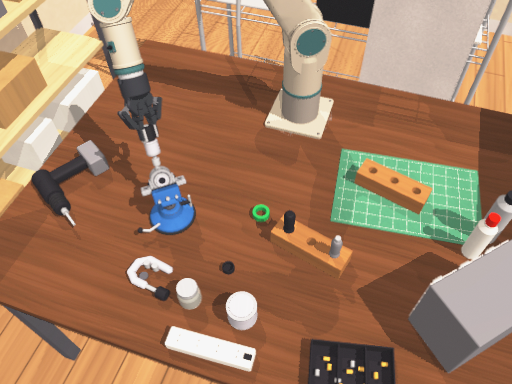

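The last picture shows the gun on the nipple at (155,160), pushed in. The other tools at (289,222) and (337,245) and the bench things have not moved. The readings are steady, so I am handing in.

```bash
python3 -c "
from cell import ctrl
print(ctrl.finish_job()); s=ctrl.read_state(); print(s['clock'],s['eef_pos'],s['force'],s['width'])"
```

```text
the job is handed in; nothing more can be done
None
the job is handed in; nothing more can be done
```

The gun is on the nipple and pressed in nearly the whole stroke, still in the fingers, and I handed the job in at about 21 s. The job reports no verdict.

**What I did:** I took the gun from the middle hole of the right-hand tool block. I found the nipple in several wrist pictures, at a lean of about 0.49 rad, and pressed the coupler on along its axis. I pushed until the force rose sharply at the end of the stroke, then backed off 1 mm and held there.

**Last checks:**
- **Angle and offset:** the gun's axis was within about 0.01 rad of the measured nipple axis. The sideways offset was about 0.5 mm.
- **Stroke:** the nozzle was about 14 to 15 mm in.
- **Force and grip:** the push on the nipple was about 16 N after allowing for the gun's weight. The fingers stayed at 28.9 mm on the grip.
- **Other things:** nothing else looked moved in the last scene picture.

**Weak points:**
- **The snap:** I inferred it and did not see it directly. The coupler stopped moving while the barrel kept sliding, and the spring force rose as expected.
- **Seating depth:** the coupler seated about 1 mm deeper than my picture estimate of the tip, which is within that estimate's error.
- **Force readings:** at mid-stroke they came out about 1 N higher than the spring figures imply, possibly from friction or sensor offset.
- **Network marks:** the coupler and nipple marks were often a few pixels off, or on the wrong thing, at close range. There I relied on my own pixel readings.

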